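# Put the jam jar away in the bread case and shut its sliding door

### The arm

A 6-joint arm with a two-finger parallel gripper is mounted at the origin on the work surface. World frame = base frame: x ahead of the robot, y to its left, z up, the work surface at z = 0. Lengths are in m, angles in rad, forces in N, time in s.
With the tool pointing down it reaches from about 0.25 to 0.775 m from the base axis. Payload 4 kg.
Tool frame: the origin (TCP) lies at the very end of the fingers, on their centre line; the grasp point (between the pads) lies 19 mm behind it; z points along the fingers, y is the line along which they close (so a half turn about z gives the same grasp; the last joint's range is limited). The gripper opens to 94 mm and grips with 3 to 60 N. Pads are 16 mm wide; open, the fingers measure 119 mm over their backs; the gripper's body (75 mm by 177 mm) begins 78 mm behind the grasp point.
Start: joints at [-1.262, 0.087, 1.371, -0, 1.684, -0.103], TCP at [0.22, -0.504, 0.206] pointing down, gripper open.
Joint ranges: [-3.1, 3.1], [-0.76, 2.03], [0.27, 2.55], [-1.08, 4.22], [0.17, 2.65], [-2.57, 2.57]. Speed limits (rad/s): [2.79, 2.79, 3.14, 3.14, 3.14, 3.14].

### API

Orientations are given as [roll, pitch, yaw] about the fixed x, y, z axes, in that order (R = Rz(yaw) Ry(pitch) Rx(roll)).
In Python, from bench import robot, vision gives the robot as it stands.
- The arm moves only by the shell command python3 -m crank 'ROWS'. ROWS is JSON, a list of rows, each a list of 3 entries, a list of its own where there are three numbers: the closure, from 0 (fully open) to 1 (shut), then the shift along the tool's x, y, z in m, then the turn, a rotation vector about the tool's x, y, z in degrees. A call has 1 to 8 rows; each row shifts and turns the commanded pose from where the row before left it, along the tool's axes as they then stand; what a row does not reach is not made up. A row lasts 1/10 s, in which the tool goes at most 50 mm and 8.59 degrees, less where a joint would pass 70% of its speed; a pose out of reach is approached as far as the arm can. A call with a gripper value outside its range is refused whole. The fingers move at their own pace and stop on an object; the grip force is fixed at half the most. Time passes only in rows, so rows that do not move let the fingers close. It gives the time, the measured TCP pose, the force, the opening and the grip force at its end, in the units of the state.
- robot.get_obs(): the state, without advancing time (a new reading comes with each control period).
- vision.snapshot(name): name is "side" or "top"; returns a dict with "color" (480x640x3 uint8, red, green, blue), "z_map" (480x640 float32, m along the optical axis (not along the pixel's ray), 0 where there is no reading), "fx", "fy", "cx", "cy" (pixels), "R" (3x3) and "t" (3): a world point X has camera coordinates R X + t. Camera axes: x right, y down, z forward; pixel columns grow to the right and rows downward; lengths in m; the calibration is good to about 2 mm. A picture is of the moment at which its call begins.
- robot.close_job(): hands the job in; it is judged then, once.
The state is a dict: "time": time; "joint_positions": joint angles; "qvel": joint speeds; "joint_torque": joint torques, N m; "tool_pos": TCP position; "ee_rot": TCP orientation; "wrist_force": force on the tool from outside, world axes, zero at the start; "wrist_torque": the same for the moment, N m; "width": finger opening in m; "finger_force": force on a finger pad.
Only numpy, scipy, OpenCV 4.12 (cv2) and the standard library are available. Lean on these libraries where they do the work, as an engineer would, in place of code of your own. Each camera call takes 0.05 s, during which the arm holds its last target. There are 200 camera calls.

### The job

The clear bread case on the worktop has been left with its sliding front door ajar. Slide the door wide open by its black handle, set the red-lidded jam jar down gently on the wooden step at the back, upright and wholly on the step behind the opened half, then slide the door fully shut past its catch. Do not shove the case along the worktop or disturb the oil bottle, the mug or the honey jar inside.

Things in the scene. Friction and masses are not known exactly. Their poses are not given: they have to be found in the camera images.
- case: Clear-panelled, white-framed bread case, loose, 3.8 to 5.4 kg, held by friction (slides at some 20 to 45 N). Origin: centre of its underside; x from front (robot side) to back, y to the left, z up. Outside 280 x 380 x 240 mm, walls 6 mm. Left half of its sloping front is the sliding door; right half (y < 0) a fixed pane, in front of which the door runs. Floor 12 mm high inside.
- roof_edge (a point): Middle of the front edge of the case's flat clear roof, where the sloping front ends: x = 7, y = 0, z = 240 mm in the case frame. From here the roof (9 mm thick at the edge) runs back to the rear wall. The slope rises to it at 48.6 degrees from level, from the top of the low front sill at x = -140, z = 70 mm.
- door (a joint): Travel of the sliding door (m) along the case's -y: 0 fully shut, 0.175 fully open, hard stops at both ends. Friction about 2 N. A sprung ball catch resists with some 8 to 13 N at about 17 to 12 mm before shut; past it the door runs easily to its stop. Fully open, the left half is clear from y = 13 to 183 mm in the case frame.
- handle (a point): Middle of the door's black fin handle: 14 mm thick along the case's y, 60 mm long up the slope, standing 36 mm out square to the sloping door. This point is 22 mm out from the door's face, 14 mm below the fin's outer edge. Door shut: at x = -89, y = 168, z = 176 mm in the case frame; it moves with the door.
- step (a point): Point on top of the wooden step behind the left half, at x = 52, y = 98, z = 34 mm in the case frame: a good place for the jar's underside. The step covers the rear of the case, x = 5 to 134 mm, full width. It lies under the roof, so the tool must lean (about 40 degrees, its top towards the robot) to reach it.
- jar: The jam jar, origin at the centre of its underside, z up its axis.
- jar_mid (a point): Centre (half-way up) of the jam jar: upright round glass jar with a red lid, 56 mm diameter, 75 mm tall, 0.2 to 0.33 kg, standing on the worktop.
- oil_mid (a point): Centre of the green oil bottle, 60 mm diameter, 190 mm tall, standing on the worktop: leave alone.
- mug_mid (a point): Centre of the blue mug, 80 mm diameter, 90 mm tall, with a handle: leave alone.
- honey_mid (a point): Centre of the honey jar with a yellow lid, 52 mm diameter, 80 mm tall, on the step behind the fixed right pane: leave alone.
Things that resemble listed ones, but are neither listed nor needed, are in the scene too. Of the things like the jar, leave any that is purple; of the rest the larger one is meant.

How it is judged:
On the way, in this order (a step that is already met when the one before it is completed fails the run):
1. the door is slid wide open (at least 150 mm) (value of joint door above 0.15 m), for 0.2 s.
2. the jam jar stands upright on the wooden step behind the opened half, let go (x of jar in the frame of case above 0.025 m and y of jar in the frame of case above 0 m and z of jar in the frame of case between 0.029 and 0.039 m and angle between jar's own z axis and vertical below 0.1 rad and contact force between the fingers and jar below 0.1 N), for 0.3 s.
At the end, for the whole second after the job is handed in: The door is fully shut (within 4 mm of its stop) and the jam jar stands still and upright (within 6 degrees) on the wooden step in the left half of the case, its axis at least 20 mm behind the step's front edge (value of joint door below 0.004 m and x of jar in the frame of case above 0.025 m and y of jar in the frame of case above 0 m and z of jar in the frame of case between 0.029 and 0.039 m and angle between jar's own z axis and vertical below 0.1 rad and linear speed of jar below 0.02 m/s); the robot touches nothing.
It fails at once if the case is shoved more than 15 mm along the worktop (distance of case from where it was at the start of the episode above 0.015 m).
It fails at once if the jam jar is set down or knocked hard against the case (over 50 N) (contact force between jar and case above 50 N).
It fails at once if the oil bottle is moved more than 30 mm (distance of oil_mid from where it was at the start of the episode above 0.03 m).
It fails at once if the mug is moved more than 30 mm (distance of mug_mid from where it was at the start of the episode above 0.03 m).
It fails at once if the honey jar is moved more than 30 mm (distance of honey_mid from where it was at the start of the episode above 0.03 m).
It also fails if it takes over 72 s, if anything falls off the work surface, if the arm or the gripper's body presses on something with over 40 N, if the wrist force passes 120 N, or if a joint passes its speed limit or range.

## Working session

There is one attempt and no reset: what is moved stays moved. The work goes in short steps, Python scripts to look and compute and a shell command to move; the robot and the scene stay as the last step left them, time stands still between calls to the robot, and variables do not carry over. Pictures are saved under pics/ and viewed, at most 12 in all, crops included, and the job is handed in when it is done.

```bash
mkdir -p pics; ls; python3 - <<'E'
from bench import robot, vision
import cv2,numpy as np,pickle
for n in("side","top"):
    s=vision.snapshot(n); pickle.dump(s,open(n+'.pkl','wb'))
    cv2.imwrite(f'pics/{n}0.png',s['color'][:,:,::-1])
    print(n,s['fx'],s['cx'],s['cy'],np.round(s['R'],3).tolist(),(-s['R'].T@s['t']).round(3))
print(robot.get_obs())
E
```

```text
pics
side 563.5877137137024 309.03959312132446 239.40759902601758 [[0.594, -0.804, -0.007], [-0.762, -0.56, -0.325], [0.258, 0.198, -0.946]] [ 0.202 -0.252  1.315]
top 510.8914695186986 316.64270443631244 237.46198849272574 [[-0.007, -1.0, 0.025], [-0.98, 0.002, -0.197], [0.197, -0.026, -0.98]] [ 0.234 -0.009  1.507]
{'time': 0.1, 'joint_positions': array([-1.26209843e+00,  8.78837113e-02,  1.37206839e+00,  2.07921120e-06,
        1.68358402e+00, -1.03073633e-01]), 'qvel': array([-5.91897631e-04, -1.51126060e-03, -3.70121972e-03, -1.12368370e-05,
       -2.61885010e-04, -1.16821839e-03]), 'joint_torque': array([ 1.69114850e-03, -3.41253197e+01, -3.03301656e+01,  7.19301822e-02,
        3.04231967e-02, -9.40167342e-05]), 'tool_pos': array([ 0.21999216, -0.50356539,  0.2044374 ]), 'ee_rot': array([-3.13965972e+00, -2.02020844e-04,  4.11771569e-01]), 'wrist_force': array([ 0.77393823,  0.69190439, -0.10407909]), 'wrist_torque': array([-0.02568808,  0.06052248,  0.00460767]), 'finger_force': 0.0, 'width': 0.09381212611845567}
```

View pics/side0.png

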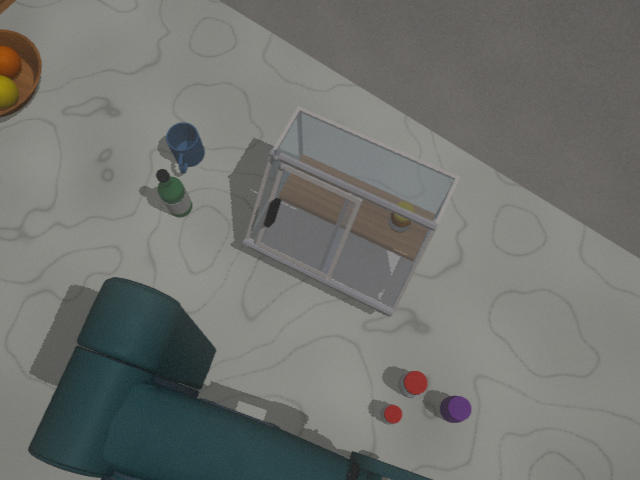

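View pics/top0.png

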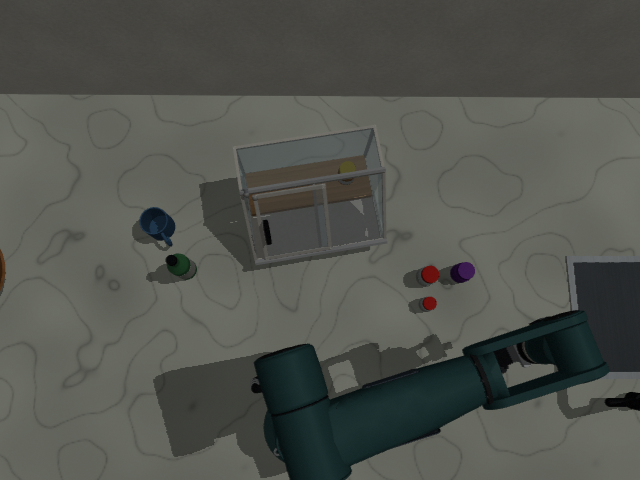

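The two views show the case with its back roof corners at side (299,108), (457,178) and top (236,147), (377,127). The black handle is at side (272,213), top (267,232). The large red jar is at side (415,383), top (430,275), with the small red and the purple decoys beside it.

```bash
cat > h.py <<'E'
import numpy as np,cv2,pickle
def ray(s,u,v):
    c=-s['R'].T@s['t']; d=s['R'].T@np.array([(u-s['cx'])/s['fx'],(v-s['cy'])/s['fy'],1]); return c,d/np.linalg.norm(d)
def onz(s,u,v,z):
    c,d=ray(s,u,v); return c+d*(z-c[2])/d[2]
def tri(s1,p1,s2,p2):
    A=np.zeros((3,3));b=np.zeros(3)
    for s,p in((s1,p1),(s2,p2)):
        c,d=ray(s,*p);M=np.eye(3)-np.outer(d,d);A+=M;b+=M@c
    return np.linalg.solve(A,b)
def blobs(m,amin=30):
    n,l,st,ce=cv2.connectedComponentsWithStats(m.astype(np.uint8))
    return [(ce[i].round(1).tolist(),st[i].tolist()) for i in range(1,n) if st[i,4]>=amin]
def hsv(s): return cv2.cvtColor(s['color'],cv2.COLOR_RGB2HSV)
E
python3 - <<'E'
from h import *
S=pickle.load(open('side.pkl','rb'));T=pickle.load(open('top.pkl','rb'))
for n,s in(('side',S),('top',T)):
    h=hsv(s); 
    red=((h[...,0]<6)|(h[...,0]>172))&(h[...,1]>150)&(h[...,2]>90)
    for c,st in blobs(red): print(n,'red',c,st,onz(s,*c,.072).round(4))
    bl=h[...,2]<45; bl[:, :200]=0; bl[:180]=0; bl[260:]=0;bl[:,330:]=0
    for c,st in blobs(bl): print('black',c,st)
    gr=(h[...,0]>50)&(h[...,0]<85)&(h[...,1]>100); gr[:, 230:]=0
    for c,st in blobs(gr): print('green',c,st,onz(s,*c,.12).round(3))
P={'side':[(299,108),(457,178),(275,153),(436,225),(248,242),(390,312)],'top':[(236,147),(377,127),(243,190),(383,168),(253,262),(385,242)]}
for i in range(6):
    z=.24 if i<4 else .07
    print(i,onz(S,*P['side'][i],z).round(3),onz(T,*P['top'][i],z).round(3),tri(S,P['side'][i],T,P['top'][i]).round(3))
for n,s in(('side',S),('top',T)):
    c=s['color'][100:320,220:470] if n=='side' else s['color'][110:280,215:465]
    cv2.imwrite(f'pics/{n}c.png',cv2.resize(c[:,:,::-1],None,fx=3,fy=3 if n=='top' else 2.7,interpolation=cv2.INTER_CUBIC))
E
```

```text
side red [415.3, 382.1] [405, 371, 22, 23, 395] [ 0.4157 -0.367   0.072 ]
side red [392.7, 413.7] [385, 405, 17, 18, 234] [ 0.3331 -0.364   0.072 ]
black [272.3, 211.5] [264, 199, 16, 27, 167]
top red [430.3, 273.8] [422, 266, 17, 17, 214] [ 0.4159 -0.3697  0.072 ]
top red [429.6, 302.8] [424, 297, 13, 13, 126] [ 0.3341 -0.3635  0.072 ]
black [266.7, 232.0] [263, 220, 9, 25, 148]
green [179.8, 265.2] [168, 254, 22, 22, 314] [0.436 0.327 0.12 ]
0 [0.727 0.172 0.24 ] [0.73  0.166 0.24 ] [0.72  0.164 0.26 ]
1 [ 0.788 -0.195  0.24 ] [ 0.787 -0.205  0.24 ] [ 0.767 -0.198  0.281]
2 [0.609 0.147 0.24 ] [0.613 0.145 0.24 ] [0.61  0.145 0.244]
3 [ 0.673 -0.216  0.24 ] [ 0.673 -0.218  0.24 ] [ 0.67  -0.216  0.246]
4 [0.452 0.12  0.07 ] [0.452 0.133 0.07 ] [0.463 0.139 0.006]
5 [ 0.511 -0.239  0.07 ] [ 0.509 -0.244  0.07 ] [ 0.503 -0.239  0.1  ]
```

View pics/sidec.png

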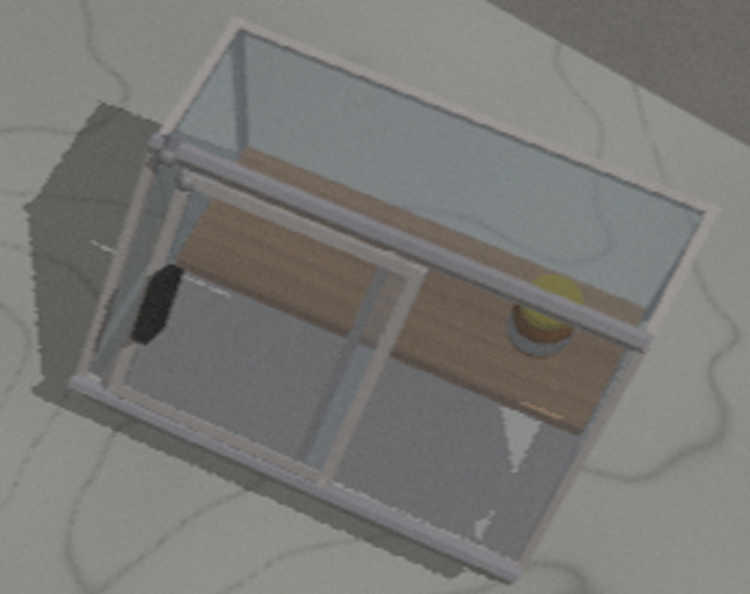

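View pics/topc.png

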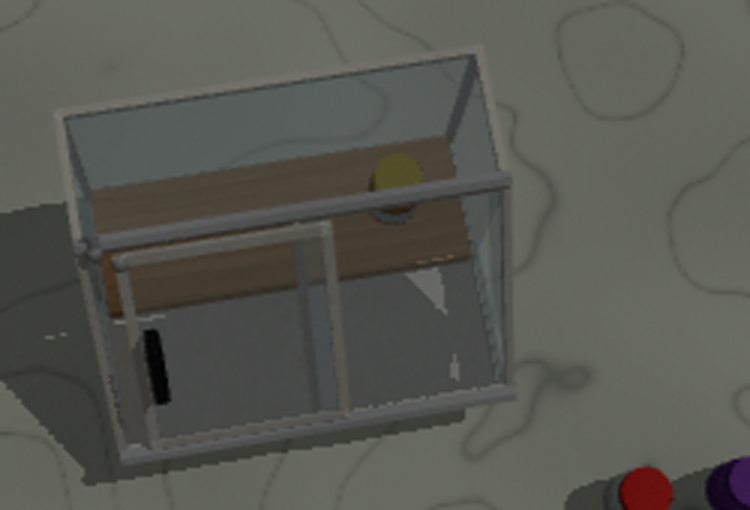

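The crops give tighter corners: the roof back-left corner is at side (299,106.7), top (234,147.3), and the front sill ends at side (245,242.6) and (390.7,315.5). The handle sits about 10 mm right of its shut place, and the honey jar is behind the right pane.

```bash
python3 - <<'E'
from h import *
S=pickle.load(open('side.pkl','rb'));T=pickle.load(open('top.pkl','rb'))
P={'side':[(299,106.7),(459.3,177),(271.7,152.5),(436.7,227.8),(245,242.6),(390.7,315.5)],'top':[(234,147.3),(375.7,125.3),(241.7,193),(385,171),(256.7,264),(386,242.3)]}
L=np.array([[.14,.19],[.14,-.19],[.005,.19],[.005,-.19],[-.142,.19],[-.142,-.19]])
Z=[.24]*4+[.07]*2
for s,ps in((S,P['side']),(T,P['top'])):
    W=np.array([onz(s,*p,z)[:2] for p,z in zip(ps,Z)])
    lm=L.mean(0);wm=W.mean(0);H=(L-lm).T@(W-wm)
    a=np.arctan2(H[0,1]-H[1,0],H[0,0]+H[1,1]);R=np.array([[np.cos(a),-np.sin(a)],[np.sin(a),np.cos(a)]])
    t=wm-R@lm; print(np.degrees(a),t.round(4),((W-t)@R-L).round(3).tolist())
hp=tri(S,(272.3,211.5),T,(266.7,232));print('handle',hp,'local',R.T@(hp[:2]-t))
print('jar',tri(S,(415.3,382.1),T,(430.3,273.8)))
E
```

```text
9.402609103798051 [ 0.6237 -0.0353] [[-0.001, -0.001], [-0.0, 0.002], [0.008, -0.001], [0.009, -0.0], [-0.007, -0.003], [-0.009, 0.003]]
9.346807506445325 [ 0.6231 -0.0384] [[-0.001, -0.001], [-0.0, 0.001], [0.008, -0.003], [0.006, 0.001], [-0.006, -0.002], [-0.006, 0.003]]
handle [0.5150923  0.0873909  0.18228319] local [-0.08610771  0.14162931]
jar [ 0.4136161  -0.36578952  0.08685518]
```

```bash
cat >> h.py <<'E'
from scipy.spatial.transform import Rotation as Ro
YAW=np.radians(9.4)
def goal(th,yaw=YAW): return Ro.from_euler('xyz',[np.pi,-np.radians(th),yaw])
def cw(p,C): # case->world
    c,s=np.cos(YAW),np.sin(YAW); return np.array([C[0]+c*p[0]-s*p[1],C[1]+s*p[0]+c*p[1],p[2]])
def plan(pos,th,yaw=YAW,n=8,start=None):
    """rows (mm, deg in the tool axes) of equal size to a TCP pose"""
    from bench import robot
    o=robot.get_obs();p=np.array(o['tool_pos']);R=Ro.from_euler('xyz',o['ee_rot'])
    g=goal(th,yaw);g2=g*Ro.from_euler('z',180,degrees=True)
    rv=min(((R.inv()*x).as_rotvec() for x in(g,g2)),key=np.linalg.norm)
    print('dist mm',np.linalg.norm(pos-p)*1e3,'deg',np.degrees(np.linalg.norm(rv)),'per row of',n)
    for i in range(n):
        Ri=R*Ro.from_rotvec(rv*i/n);print((Ri.inv().apply(pos-p)/n).round(4).tolist(),np.degrees(rv/n).round(2).tolist())
def pts(s,m):
    v,u=np.nonzero(m&(s['z_map']>0));z=s['z_map'][v,u]
    X=np.c_[(u-s['cx'])/s['fx']*z,(v-s['cy'])/s['fy']*z,z];return (X-s['t'])@s['R']
E
python3 - <<'E'
from h import *
for n in('side','top'):
    s=pickle.load(open(n+'.pkl','rb'));h=hsv(s)
    bl=h[...,2]<45; bl[:, :200]=0; bl[:180]=0; bl[260:]=0;bl[:,330:]=0
    q=pts(s,bl);print(n,'handle',np.median(q,0).round(4),np.percentile(q,[5,95],axis=0).round(3).tolist())
    red=((h[...,0]<6)|(h[...,0]>172))&(h[...,1]>150)&(h[...,2]>90)
    m=np.zeros_like(red);u,v=(415,382) if n=='side' else (430,274);m[v-14:v+15,u-14:u+15]=1
    q=pts(s,red&m);print('jar',np.median(q,0).round(4))
    m=np.zeros_like(red);m[120:260,225:460]=1
    wood=m&(h[...,0]<20)&(h[...,1]>60);q=pts(s,wood)
    print('wood z',np.percentile(q[:,2],[10,50,90]).round(3))
    P=pts(s,m);k=(P[:,2]>.225)&(P[:,2]<.26);c,sn=np.cos(YAW),np.sin(YAW)
    l=(P[k,:2]-[.624,-.037])@np.array([[c,-sn],[sn,c]])
    print('roof local',k.sum(),np.percentile(l,[1,5,50,95,99],axis=0).round(3).tolist())
from h import *
C=[.627,-.037]
H=cw([-.089,.142,.176],C);d=goal(48.6).apply([0,0,1]);print(H,d)
plan(H-d*.10,48.6,n=16)
E
```

```text
side handle [0.5136 0.0854 0.1894] [[0.492, 0.08, 0.167], [0.538, 0.093, 0.206]]
jar [ 0.4154 -0.3669  0.074 ]
wood z [0.184 0.211 0.227]
roof local 11735 [[-0.014, -0.185], [-0.006, -0.17], [0.061, -0.003], [0.132, 0.166], [0.14, 0.188]]
top handle [0.5141 0.0872 0.1881] [[0.489, 0.079, 0.151], [0.545, 0.097, 0.206]]
jar [ 0.4154 -0.3689  0.0743]
wood z [0.195 0.224 0.241]
roof local 8191 [[-0.014, -0.185], [-0.005, -0.169], [0.064, 0.008], [0.134, 0.172], [0.14, 0.189]]
[0.51600279 0.08855724 0.176     ] [ 0.7400387   0.12251261 -0.66131187]
dist mm 622.0599816158436 deg 50.51122392461064 per row of 16
[0.0272, -0.0277, -0.0023] [-0.38, 3.02, 0.83]
[0.0269, -0.028, -0.0011] [-0.38, 3.02, 0.83]
[0.0265, -0.0284, 0.0002] [-0.38, 3.02, 0.83]
[0.0261, -0.0288, 0.0014] [-0.38, 3.02, 0.83]
[0.0255, -0.0292, 0.0025] [-0.38, 3.02, 0.83]
[0.025, -0.0296, 0.0037] [-0.38, 3.02, 0.83]
[0.0243, -0.03, 0.0048] [-0.38, 3.02, 0.83]
[0.0236, -0.0304, 0.0058] [-0.38, 3.02, 0.83]
[0.0228, -0.0307, 0.0068] [-0.38, 3.02, 0.83]
[0.022, -0.0311, 0.0078] [-0.38, 3.02, 0.83]
[0.0211, -0.0315, 0.0087] [-0.38, 3.02, 0.83]
[0.0201, -0.0318, 0.0096] [-0.38, 3.02, 0.83]
[0.0191, -0.0322, 0.0104] [-0.38, 3.02, 0.83]
[0.0181, -0.0325, 0.0112] [-0.38, 3.02, 0.83]
[0.017, -0.0329, 0.0119] [-0.38, 3.02, 0.83]
[0.0159, -0.0332, 0.0126] [-0.38, 3.02, 0.83]
```

```bash
python3 -m crank '[[0,[0.027,-0.028,-0.002],[-0.4,3,0.8]],[0,[0.027,-0.028,-0.001],[-0.4,3,0.8]],[0,[0.0265,-0.0285,0],[-0.4,3,0.8]],[0,[0.026,-0.029,0.001],[-0.4,3,0.8]],[0,[0.0255,-0.029,0.0025],[-0.4,3,0.8]],[0,[0.025,-0.0295,0.0035],[-0.4,3,0.8]],[0,[0.024,-0.03,0.005],[-0.4,3,0.8]],[0,[0.0235,-0.0305,0.006],[-0.4,3,0.8]]]'
python3 - <<'E'
from h import *
C=[.6235,-.035]
H=cw([-.089,.139,.176],C);d=goal(48.6).apply([0,0,1])
plan(H-d*.09,48.6,n=8)
E
```

```text
time: 0.9
tool_pos: [0.3302, -0.2121, 0.2228]
ee_rot: [3.108, -0.423, 0.304]
wrist_force: [-0.2, 0.0, -0.0]
width: 0.0938
finger_force: 0.0
dist mm 311.4562727758859 deg 25.344033388786077 per row of 8
[0.0231, -0.0303, 0.0077] [-0.37, 3.03, 0.86]
[0.0223, -0.0307, 0.0087] [-0.37, 3.03, 0.86]
[0.0213, -0.0311, 0.0096] [-0.37, 3.03, 0.86]
[0.0203, -0.0315, 0.0105] [-0.37, 3.03, 0.86]
[0.0192, -0.0319, 0.0114] [-0.37, 3.03, 0.86]
[0.0181, -0.0322, 0.0121] [-0.37, 3.03, 0.86]
[0.017, -0.0326, 0.0129] [-0.37, 3.03, 0.86]
[0.0158, -0.0329, 0.0135] [-0.37, 3.03, 0.86]
```

```bash
python3 -m crank '[[0,[0.023,-0.0305,0.0077],[-0.4,3,0.9]],[0,[0.022,-0.0305,0.0085],[-0.4,3,0.9]],[0,[0.0215,-0.031,0.0095],[-0.4,3,0.9]],[0,[0.0205,-0.0315,0.0105],[-0.4,3,0.9]],[0,[0.019,-0.032,0.0115],[-0.4,3,0.8]],[0,[0.018,-0.032,0.012],[-0.3,3,0.8]],[0,[0.017,-0.0325,0.013],[-0.3,3,0.8]],[0,[0.016,-0.033,0.0135],[-0.4,3,0.8]]]'
python3 - <<'E'
from h import *
from bench import vision
C=[.6235,-.035]
H=cw([-.089,.139,.176],C);d=goal(48.6).apply([0,0,1])
plan(H+d*.014,48.6,n=1)
s=vision.snapshot('side');pickle.dump(s,open('side1.pkl','wb'))
cv2.imwrite('pics/side1.png',cv2.resize(s['color'][90:340,150:480,::-1],None,fx=2.4,fy=2.4))
E
```

```text
time: 1.7
tool_pos: [0.4658, 0.0709, 0.2351]
ee_rot: [-3.138, -0.832, 0.168]
wrist_force: [-0.4, -0.7, -0.4]
width: 0.0938
finger_force: 0.0
dist mm 91.26552609848268 deg 1.0083885728033464 per row of 1
[-0.0102, -0.0083, 0.0903] [-0.36, 0.93, 0.13]
```

View pics/side1.png

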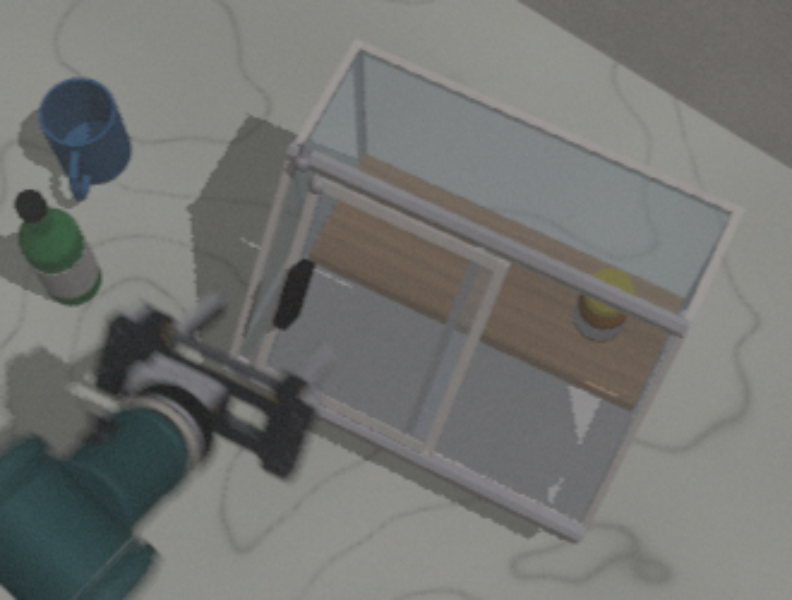

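The fingers (crop 218,300 and 330,355) line up either side of the handle (295,295). I'm going straight in.

```bash
python3 -m crank '[[0,[-0.005,-0.004,0.02],[-0.3,0.9,0.1]],[0,[-0.005,-0.004,0.02],[0,0,0]],[0,[0,0,0.02],[0,0,0]],[0,[0,0,0.015],[0,0,0]],[0,[0,0,0.01],[0,0,0]],[0,[0,0,0.004],[0,0,0]],[0,[0,0,0],[0,0,0]]]'
python3 -m crank '[[1,[0,0,0],[0,0,0]],[1,[0,0,0],[0,0,0]],[1,[0,0,0],[0,0,0]],[1,[0,0,0],[0,0,0]],[1,[0,0,0],[0,0,0]],[1,[0,0,0],[0,0,0]]]'
```

```text
time: 2.45
tool_pos: [0.5229, 0.0871, 0.1679]
ee_rot: [3.141, -0.844, 0.166]
wrist_force: [-0.3, -0.4, -0.4]
width: 0.0938
finger_force: 0.0
time: 3.05
tool_pos: [0.523, 0.0874, 0.1687]
ee_rot: [3.141, -0.845, 0.167]
wrist_force: [-0.4, 0.4, -0.1]
width: 0.0496
finger_force: 0.0
```

```bash
python3 -m crank '[[1,[0,0,0],[0,0,0]],[1,[0,0,0],[0,0,0]],[1,[0,0,0],[0,0,0]],[1,[0,0,0],[0,0,0]],[1,[0,0,0],[0,0,0]],[1,[0,0,0],[0,0,0]]]'
```

```text
time: 3.65
tool_pos: [0.523, 0.0876, 0.1685]
ee_rot: [-3.141, -0.845, 0.166]
wrist_force: [0.5, 0.7, -0.3]
width: 0.0139
finger_force: 30.0
```

```bash
python3 -m crank '[[1,[0,0.006,0],[0,0,0]],[1,[0,0.018,0],[0,0,0]],[1,[0,0.02,0],[0,0,0]],[1,[0,0.02,0],[0,0,0]],[1,[0,0.02,0],[0,0,0]],[1,[0,0.02,0],[0,0,0]],[1,[0,0.015,0],[0,0,0]],[1,[0,0.01,0],[0,0,0]]]'
python3 -m crank '[[1,[0,0.005,0],[0,0,0]],[1,[0,0.003,0],[0,0,0]],[1,[0,0,0],[0,0,0]],[1,[0,0,0],[0,0,0]]]'
```

```text
time: 4.45
tool_pos: [0.5445, -0.0407, 0.1685]
ee_rot: [-3.141, -0.845, 0.165]
wrist_force: [1.9, 2.2, -0.3]
width: 0.0137
finger_force: 30.0
time: 4.85
tool_pos: [0.5457, -0.048, 0.1686]
ee_rot: [3.139, -0.845, 0.167]
wrist_force: [1.4, -1.1, -0.5]
width: 0.0135
finger_force: 30.0
```

```bash
python3 - <<'E'
from h import *
s=pickle.load(open('side1.pkl','rb'))
m=np.zeros((480,640),bool);m[200:300,170:320]=1
P=pts(s,m)
T=np.array([.4658,.0709,.2351]);R=Ro.from_euler('xyz',[-3.138,-.832,.168])
Q=R.inv().apply(P-T)*1e3
k=(abs(Q[:,1])<130)&(abs(Q[:,0])<90)&(Q[:,2]>-260)&(Q[:,2]<5)
Q=Q[k]
for a in range(-260,5,15):
    q=Q[(Q[:,2]>=a)&(Q[:,2]<a+15)]
    if len(q)>3: print(a,len(q),'x',np.percentile(q[:,0],[2,98]).round(),'y',np.percentile(q[:,1],[2,98]).round())
E
python3 -m crank '[[0,[0,0,0],[0,0,0]],[0,[0,0,0],[0,0,0]],[0,[0,0,0],[0,0,0]],[0,[0,0,-0.005],[0,0,0]],[0,[0,0,-0.02],[0,0,0]],[0,[0,0,-0.03],[0,0,0]],[0,[0,0,-0.04],[0,0,0]],[0,[0,0,-0.04],[0,0,0]]]'
```

```text
-260 231 x [-4. 35.] y [-17.  35.]
-245 311 x [-11.  36.] y [-28.  37.]
-230 233 x [-9. 36.] y [-26.  37.]
-215 95 x [ 4. 34.] y [-14.  35.]
-200 426 x [-11.  36.] y [-39.  38.]
-185 83 x [20. 34.] y [-37.  17.]
-170 74 x [14. 25.] y [-35.  18.]
-155 756 x [-31.  31.] y [-84.  87.]
-140 1009 x [-31.  33.] y [-85.  89.]
-125 587 x [-26.  34.] y [-76.  79.]
-110 115 x [-22.  34.] y [-77.  81.]
-95 14 x [-7. 10.] y [-54. -47.]
-80 37 x [-9. 10.] y [-58. -19.]
-65 69 x [-5. 10.] y [-57.  60.]
-50 80 x [-8. 10.] y [-58.  60.]
-35 75 x [-11.  10.] y [-56.  60.]
-20 71 x [-9. 10.] y [-57.  60.]
-5 11 x [-5.  9.] y [-52.  53.]
time: 5.65
tool_pos: [0.4447, -0.0635, 0.2589]
ee_rot: [3.14, -0.845, 0.169]
wrist_force: [0.6, -0.6, 1.1]
width: 0.0743
finger_force: 0.0
```

The 177 mm part of the gripper sits 125 mm or more behind the TCP. In front of that the body is only about 160 mm wide, so it fits the 170 mm gap only if the door is at its stop. I'll go back, grip again and ease it fully open.

```bash
python3 - <<'E'
from h import *
s=pickle.load(open('top.pkl','rb'));h=hsv(s)
m=(h[...,0]>125)&(h[...,0]<160)&(h[...,1]>60)
for c,st in blobs(m,60): print('purple',c,st,onz(s,*c,.075).round(3))
q=pts(s,np.indices((480,640))[0]>0)
for c,r in(((.333,-.364),.02),((.4155,-.368),.035),((.43,-.45),.05)):
    k=np.linalg.norm(q[:,:2]-c,axis=1)<r;print(c,'max z',np.percentile(q[k,2],99).round(3))
from bench import robot
p=robot.get_obs()['tool_pos'];R=goal(48.6).as_matrix();print('to grip',(R.T@(np.array([.5457,-.048,.1686])-p)).round(4))
E
python3 -m crank '[[0,[0,0,0.04],[0,0,0]],[0,[0,0,0.04],[0,0,0]],[0,[0,0,0.03],[0,0,0]],[0,[0,0,0.02],[0,0,0]],[0,[0,0,0.005],[0,0,0]],[1,[0,0,0],[0,0,0]],[1,[0,0,0],[0,0,0]],[1,[0,0,0],[0,0,0]]]'
python3 -m crank '[[1,[0,0,0],[0,0,0]],[1,[0,0,0],[0,0,0]],[1,[0,0,0],[0,0,0]],[1,[0,0,0],[0,0,0]],[1,[0,0,0],[0,0,0]],[1,[0,0,0],[0,0,0]],[1,[0,0,0],[0,0,0]],[1,[0,0,0],[0,0,0]]]'
python3 -m crank '[[1,[0,0,0],[0,0,0]],[1,[0,0.001,0],[0,0,0]],[1,[0,0.001,0],[0,0,0]],[1,[0,0.001,0],[0,0,0]],[1,[0,0,0],[0,0,0]]]'
```

```text
purple [462.2, 271.8] [450, 262, 25, 21, 395] [ 0.421 -0.46   0.075]
(0.333, -0.364) max z 0.065
(0.4155, -0.368) max z 0.08
(0.43, -0.45) max z 0.08
to grip [-0.0002  0.0012  0.1363]
time: 6.45
tool_pos: [0.5458, -0.0482, 0.1702]
ee_rot: [3.139, -0.847, 0.168]
wrist_force: [-0.6, -0.0, 0.8]
width: 0.0737
finger_force: 0.0
time: 7.25
tool_pos: [0.5457, -0.0478, 0.1686]
ee_rot: [3.141, -0.845, 0.167]
wrist_force: [0.5, -0.3, 0.4]
width: 0.0141
finger_force: 30.0
time: 7.75
tool_pos: [0.5462, -0.0507, 0.1686]
ee_rot: [3.141, -0.845, 0.166]
wrist_force: [-0.2, 2.6, -0.4]
width: 0.0141
finger_force: 30.0
```

```bash
for i in 1 2; do :; done; python3 -m crank '[[1,[0,0.001,0],[0,0,0]],[1,[0,0.001,0],[0,0,0]],[1,[0,0,0],[0,0,0]]]'
python3 -m crank '[[1,[0,0.001,0],[0,0,0]],[1,[0,0,0],[0,0,0]]]'
python3 -m crank '[[1,[0,0.001,0],[0,0,0]],[1,[0,0,0],[0,0,0]]]'
```

```text
time: 8.05
tool_pos: [0.5465, -0.0528, 0.1686]
ee_rot: [3.141, -0.845, 0.166]
wrist_force: [0.6, 1.6, -0.5]
width: 0.0142
finger_force: 30.0
time: 8.25
tool_pos: [0.5467, -0.0538, 0.1686]
ee_rot: [3.141, -0.845, 0.166]
wrist_force: [0.9, 0.9, -0.6]
width: 0.0137
finger_force: 30.0
time: 8.45
tool_pos: [0.5467, -0.0541, 0.1686]
ee_rot: [-3.141, -0.845, 0.166]
wrist_force: [0.4, 3.3, -0.3]
width: 0.014
finger_force: 30.0
```

```bash
python3 -m crank '[[1,[0,0.001,0],[0,0,0]],[1,[0,0,0],[0,0,0]]]'
python3 -m crank '[[1,[0,0.0005,0],[0,0,0]],[1,[0,0,0],[0,0,0]]]'
```

```text
time: 8.65
tool_pos: [0.5467, -0.0541, 0.1686]
ee_rot: [-3.138, -0.845, 0.166]
wrist_force: [-1.3, 6.6, 1.3]
width: 0.0135
finger_force: 30.0
time: 8.85
tool_pos: [0.5467, -0.0541, 0.1686]
ee_rot: [-3.137, -0.845, 0.166]
wrist_force: [-1.8, 8.2, 1.9]
width: 0.0134
finger_force: 30.0
```

```bash
python3 -m crank '[[1,[0,-0.002,0],[0,0,0]],[0,[0,0,0],[0,0,0]],[0,[0,0,0],[0,0,0]],[0,[0,0,-0.005],[0,0,0]],[0,[0,0,-0.02],[0,0,0]],[0,[0,0,-0.03],[0,0,0]],[0,[0,0,-0.04],[0,0,0]],[0,[0,0,-0.04],[0,0,0]]]'
python3 - <<'E'
from h import *
s=pickle.load(open('side1.pkl','rb'))
m=np.zeros((480,640),bool);m[200:300,170:320]=1
P=pts(s,m)
T=np.array([.4658,.0709,.2351]);R=Ro.from_euler('xyz',[-3.138,-.832,.168])
Q=R.inv().apply(P-T)*1e3
k=(abs(Q[:,1])<130)&(abs(Q[:,0])<90)&(Q[:,2]>-160)&(Q[:,2]<-90);Q=Q[k]
for a in range(-160,-90,5):
    q=Q[(Q[:,2]>=a)&(Q[:,2]<a+5)]
    print(a,len(q),'x',np.percentile(q[:,0],[1,99]).round() if len(q) else '','y',np.percentile(q[:,1],[1,99]).round() if len(q) else '', (abs(q[:,1])>82).sum(),(abs(q[:,1])>70).sum())
print('to jar approach, heading -45')
y=np.radians(-43);d=goal(48.6,y).apply([0,0,1])
g=np.array([.4155,-.368,.054])+d*.008
print(g,d); 
plan(g-d*.12,48.6,y,n=16)
E
```

```text
time: 9.65
tool_pos: [0.4459, -0.0705, 0.259]
ee_rot: [3.14, -0.845, 0.168]
wrist_force: [0.1, -0.4, -0.1]
width: 0.0664
finger_force: 0.0
-160 40 x [15. 25.] y [-38.  18.] 0 0
-155 48 x [15. 23.] y [-37.  17.] 0 0
-150 64 x [ 8. 24.] y [-40.  21.] 0 0
-145 644 x [-33.  33.] y [-86.  88.] 90 290
-140 775 x [-33.  33.] y [-87.  89.] 124 325
-135 186 x [-24.  34.] y [-85.  89.] 26 47
-130 48 x [-19.  34.] y [-85.  87.] 10 22
-125 158 x [-20.  35.] y [-79.  83.] 3 28
-120 173 x [-26.  34.] y [-80.  82.] 4 19
-115 256 x [-27.  34.] y [-76.  77.] 0 19
-110 62 x [-23.  34.] y [-76.  81.] 0 16
-105 47 x [ 4. 34.] y [-79.  81.] 0 19
-100 6 x [ 1. 32.] y [-49.  81.] 0 3
-95 4 x [-2.  7.] y [-48. -47.] 0 0
to jar approach, heading -45
[ 0.41988877 -0.3720926   0.04870951] [ 0.54859651 -0.51157452 -0.66131187]
dist mm 288.6018551358146 deg 52.57113478017168 per row of 16
[-0.0115, 0.0138, -0.0007] [-2.46, 0.01, 2.18]
[-0.011, 0.0143, -0.0] [-2.46, 0.01, 2.18]
[-0.0105, 0.0147, 0.0006] [-2.46, 0.01, 2.18]
[-0.0099, 0.015, 0.0012] [-2.46, 0.01, 2.18]
[-0.0093, 0.0153, 0.0019] [-2.46, 0.01, 2.18]
[-0.0087, 0.0156, 0.0025] [-2.46, 0.01, 2.18]
[-0.0081, 0.0158, 0.0032] [-2.46, 0.01, 2.18]
[-0.0075, 0.0159, 0.0039] [-2.46, 0.01, 2.18]
[-0.0069, 0.016, 0.0046] [-2.46, 0.01, 2.18]
[-0.0063, 0.0161, 0.0052] [-2.46, 0.01, 2.18]
[-0.0057, 0.0161, 0.0059] [-2.46, 0.01, 2.18]
[-0.0051, 0.016, 0.0066] [-2.46, 0.01, 2.18]
[-0.0045, 0.0159, 0.0073] [-2.46, 0.01, 2.18]
[-0.0039, 0.0157, 0.008] [-2.46, 0.01, 2.18]
[-0.0033, 0.0155, 0.0086] [-2.46, 0.01, 2.18]
[-0.0027, 0.0152, 0.0093] [-2.46, 0.01, 2.18]
```

```bash
python3 -m crank '[[0.25,[-0.0115,0.014,-0.0007],[-2.5,0,2.2]],[0.25,[-0.011,0.0145,0],[-2.5,0,2.2]],[0.25,[-0.0105,0.0145,0.0006],[-2.5,0,2.2]],[0.25,[-0.01,0.015,0.0012],[-2.5,0,2.2]],[0.25,[-0.0095,0.0155,0.002],[-2.5,0,2.2]],[0.25,[-0.0085,0.0155,0.0025],[-2.4,0,2.2]],[0.25,[-0.008,0.016,0.003],[-2.4,0,2.2]],[0.25,[-0.0075,0.016,0.004],[-2.4,0,2.2]]]'
python3 -m crank '[[0.25,[-0.007,0.016,0.0045],[-2.5,0,2.2]],[0.25,[-0.0065,0.016,0.005],[-2.5,0,2.2]],[0.25,[-0.0055,0.016,0.006],[-2.5,0,2.2]],[0.25,[-0.005,0.016,0.0065],[-2.5,0,2.2]],[0.25,[-0.0045,0.016,0.0075],[-2.5,0,2.2]],[0.25,[-0.004,0.0155,0.008],[-2.4,0,2.2]],[0.25,[-0.0035,0.0155,0.0085],[-2.4,0,2.2]],[0.25,[-0.0025,0.015,0.0095],[-2.4,0,2.2]]]'
python3 - <<'E'
from h import *
y=np.radians(-43);d=goal(48.6,y).apply([0,0,1])
g=np.array([.4155,-.368,.056])+d*.006
plan(g,48.6,y,n=1)
from bench import vision
s=vision.snapshot('side')
cv2.imwrite('pics/side2.png',cv2.resize(s['color'][280:480,260:520,::-1],None,fx=3,fy=3))
E
```

```text
time: 10.45
tool_pos: [0.4128, -0.2002, 0.1886]
ee_rot: [-3.132, -0.834, -0.3]
wrist_force: [0.6, -0.4, 0.9]
width: 0.0701
finger_force: 0.0
time: 11.25
tool_pos: [0.3663, -0.3188, 0.1226]
ee_rot: [-3.138, -0.833, -0.755]
wrist_force: [0.2, 0.2, 0.1]
width: 0.0706
finger_force: 0.0
dist mm 102.2791215527851 deg 0.9050465636444099 per row of 1
[-0.0024, 0.0024, 0.1022] [0.01, 0.89, -0.18]
```

View pics/side2.png

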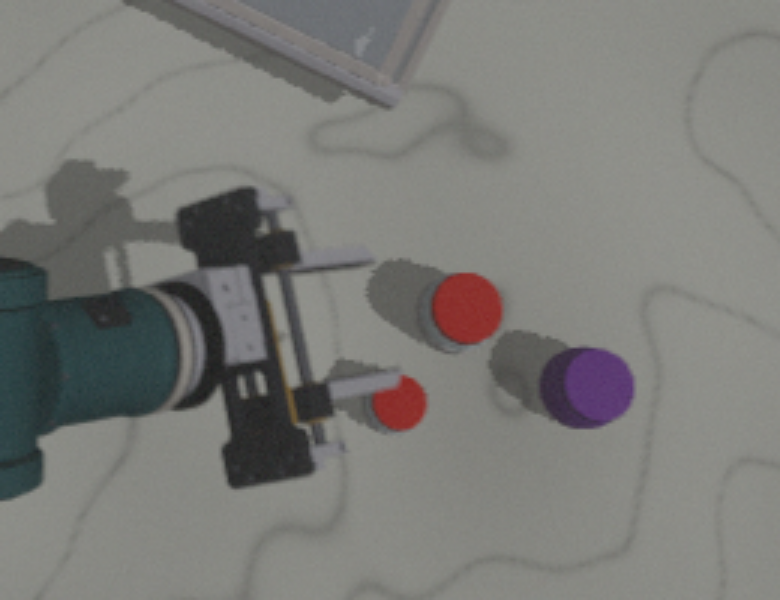

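Fingers at crop (370,258) and (395,380) straddle the line to the large jar (465,308), and the right finger passes above the small jar. I'm going in and gripping.

```bash
python3 -m crank '[[0.25,[-0.002,0.002,0.025],[0,0.9,-0.2]],[0.25,[0,0,0.025],[0,0,0]],[0.25,[0,0,0.025],[0,0,0]],[0.25,[0,0,0.017],[0,0,0]],[0.25,[0,0,0.01],[0,0,0]],[0.25,[0,0,0],[0,0,0]],[1,[0,0,0],[0,0,0]],[1,[0,0,0],[0,0,0]]]'
python3 -m crank '[[1,[0,0,0],[0,0,0]],[1,[0,0,0],[0,0,0]],[1,[0,0,0],[0,0,0]],[1,[0,0,0],[0,0,0]]]'
```

```text
time: 12.1
tool_pos: [0.4206, -0.3714, 0.0568]
ee_rot: [3.14, -0.852, -0.747]
wrist_force: [-0.4, 0.2, -0.4]
width: 0.0581
finger_force: 0.0
time: 12.5
tool_pos: [0.421, -0.3719, 0.0575]
ee_rot: [3.141, -0.853, -0.747]
wrist_force: [-0.7, 1.8, 1.8]
width: 0.0491
finger_force: 30.0
```

The opening is 49 mm, which matches the lid's diameter, so the pads are on the lid. I'll lift a little and check that it holds upright.

```bash
python3 -m crank '[[1,[0.004,0,-0.0035],[0,0,0]],[1,[0.015,0,-0.013],[0,0,0]],[1,[0.03,0,-0.026],[0,0,0]],[1,[0.03,0,-0.026],[0,0,0]],[1,[0.03,0,-0.026],[0,0,0]],[1,[0.02,0,-0.018],[0,0,0]],[1,[0.004,0,-0.0035],[0,0,0]],[1,[0,0,0],[0,0,0]]]'
python3 - <<'E'
from h import *
from bench import vision,robot
s=vision.snapshot('side');pickle.dump(s,open('side3.pkl','wb'))
h=hsv(s);red=((h[...,0]<6)|(h[...,0]>172))&(h[...,1]>150)&(h[...,2]>90)
for c,st in blobs(red): print(c,st)
p=np.array(robot.get_obs()['tool_pos']);print(p)
cv2.imwrite('pics/side3.png',cv2.resize(s['color'][260:480,250:520,::-1],None,fx=2.8,fy=2.7))
E
```

```text
time: 13.3
tool_pos: [0.4208, -0.3717, 0.2329]
ee_rot: [3.14, -0.851, -0.747]
wrist_force: [-0.8, 0.6, -4.3]
width: 0.0492
finger_force: 30.0
[431.7, 374.1] [419, 361, 26, 27, 544]
[ 0.42033308 -0.37110389  0.23032035]
```

View pics/side3.png

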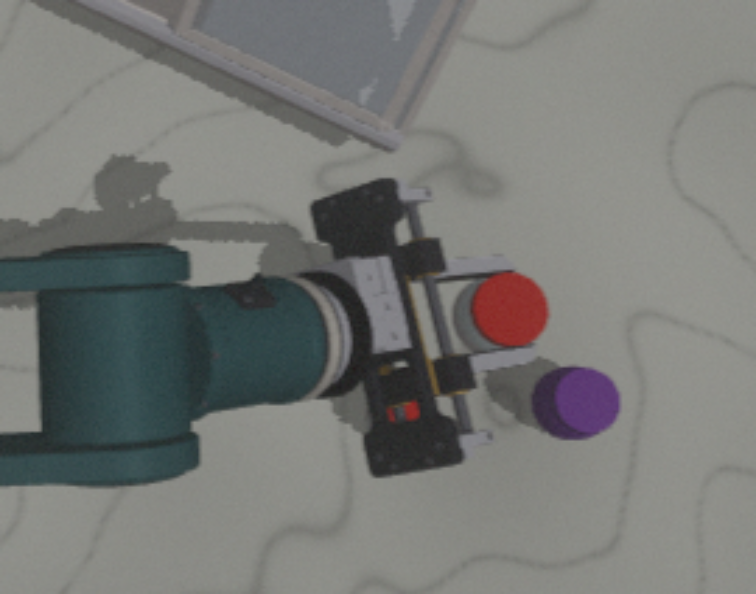

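The jar is held with its lid at crop (510,310), between the fingers. Next I get the lid's tilt and the jar's offset from the TCP from depth, then plan the carry.

```bash
cat >> h.py <<'E'
def lid(s,box=None):
    h=hsv(s);red=((h[...,0]<6)|(h[...,0]>172))&(h[...,1]>150)&(h[...,2]>70)
    n,l,st,ce=cv2.connectedComponentsWithStats(red.astype(np.uint8));i=1+np.argmax(st[1:,4])
    q=pts(s,cv2.erode((l==i).astype(np.uint8),np.ones((3,3)))>0)
    zt=np.median(q[:,2]);q=q[abs(q[:,2]-zt)<.012]
    A=np.c_[q[:,:2]-q[:,:2].mean(0),np.ones(len(q))];c=np.linalg.lstsq(A,q[:,2],rcond=None)[0]
    return ce[i],onz(s,*ce[i],c[2]),np.degrees(np.arctan(c[:2]))
E
python3 - <<'E'
from h import *
from bench import robot
s=pickle.load(open('side3.pkl','rb'));c,L,t=lid(s);o=robot.get_obs();p=np.array(o['tool_pos']);R=Ro.from_euler('xyz',o['ee_rot'])
print(c,L,'slope deg',t,'lid-TCP world',L-p,'tool',R.inv().apply(L-p))
C=[.6235,-.0343]
# approach point: jar well in front of slope, then along
def tcp(jx,jy,jz): # jar base in case -> TCP, using lid offset in tool axes (heading-turned)
    off=Ro.from_euler('z',np.degrees(YAW)+43,degrees=True).apply(L-p)
    return cw([jx,jy,jz+.075],C)-off
print('final',tcp(.036,.102,.034)); print('pre',tcp(-.10,.102,.22))
plan(tcp(-.11,.102,.20),48.6,n=16)
E
```

```text
[431.70220588 374.14154412] [ 0.41523915 -0.36713572  0.24929127] slope deg [-1.02614111  1.19678721] lid-TCP world [-0.00509393  0.00396816  0.01897092] tool [ 0.00995604  0.00056287 -0.01738248]
final [0.64860932 0.07382481 0.09002908]
pre [0.51443551 0.05161248 0.27602908]
dist mm 430.1950041528237 deg 52.266733833091465 per row of 16
[-0.0081, -0.0229, -0.0116] [2.45, 0.0, -2.16]
[-0.0072, -0.0236, -0.0106] [2.45, 0.0, -2.16]
[-0.0063, -0.0243, -0.0096] [2.45, 0.0, -2.16]
[-0.0054, -0.0249, -0.0085] [2.45, 0.0, -2.16]
[-0.0044, -0.0255, -0.0074] [2.45, 0.0, -2.16]
[-0.0035, -0.0259, -0.0063] [2.45, 0.0, -2.16]
[-0.0025, -0.0263, -0.0052] [2.45, 0.0, -2.16]
[-0.0015, -0.0265, -0.0041] [2.45, 0.0, -2.16]
[-0.0005, -0.0267, -0.003] [2.45, 0.0, -2.16]
[0.0005, -0.0268, -0.0018] [2.45, 0.0, -2.16]
[0.0015, -0.0268, -0.0007] [2.45, 0.0, -2.16]
[0.0026, -0.0268, 0.0005] [2.45, 0.0, -2.16]
[0.0036, -0.0266, 0.0016] [2.45, 0.0, -2.16]
[0.0046, -0.0264, 0.0027] [2.45, 0.0, -2.16]
[0.0056, -0.026, 0.0039] [2.45, 0.0, -2.16]
[0.0065, -0.0256, 0.005] [2.45, 0.0, -2.16]
```

```bash
cat >> h.py <<'E'
C=[.6235,-.0343];OFF=np.array([-.0064,0.0005,.019]) # lid top - TCP, along case axes
def tcp(jx,jy,jz): return cw(np.array([jx,jy,jz+.075])-OFF,C)
E
python3 - <<'E'
from h import *
plan(tcp(-.17,.102,.22),48.6,n=16)
E
```

```text
dist mm 413.52400679649196 deg 52.266733833091465 per row of 16
[-0.0086, -0.0199, -0.0141] [2.45, 0.0, -2.16]
[-0.0079, -0.0208, -0.0132] [2.45, 0.0, -2.16]
[-0.0071, -0.0216, -0.0123] [2.45, 0.0, -2.16]
[-0.0062, -0.0223, -0.0114] [2.45, 0.0, -2.16]
[-0.0054, -0.023, -0.0104] [2.45, 0.0, -2.16]
[-0.0045, -0.0236, -0.0094] [2.45, 0.0, -2.16]
[-0.0036, -0.0242, -0.0084] [2.45, 0.0, -2.16]
[-0.0027, -0.0246, -0.0074] [2.45, 0.0, -2.16]
[-0.0017, -0.025, -0.0063] [2.45, 0.0, -2.16]
[-0.0008, -0.0253, -0.0052] [2.45, 0.0, -2.16]
[0.0002, -0.0255, -0.0041] [2.45, 0.0, -2.16]
[0.0011, -0.0256, -0.003] [2.45, 0.0, -2.16]
[0.0021, -0.0257, -0.0019] [2.45, 0.0, -2.16]
[0.0031, -0.0256, -0.0008] [2.45, 0.0, -2.16]
[0.004, -0.0255, 0.0003] [2.45, 0.0, -2.16]
[0.005, -0.0253, 0.0013] [2.45, 0.0, -2.16]
```

```bash
python3 -m crank '[[1,[-0.0085,-0.02,-0.014],[2.4,0,-2.2]],[1,[-0.008,-0.021,-0.013],[2.5,0,-2.2]],[1,[-0.007,-0.0215,-0.0125],[2.4,0,-2.2]],[1,[-0.006,-0.0225,-0.0115],[2.5,0,-2.2]],[1,[-0.0055,-0.023,-0.0105],[2.4,0,-2.1]],[1,[-0.0045,-0.0235,-0.0095],[2.5,0,-2.1]],[1,[-0.0035,-0.024,-0.0085],[2.4,0,-2.2]],[1,[-0.0025,-0.0245,-0.0075],[2.5,0,-2.1]]]'
python3 -m crank '[[1,[-0.0015,-0.025,-0.0065],[2.4,0,-2.2]],[1,[-0.001,-0.0255,-0.005],[2.5,0,-2.2]],[1,[0,-0.0255,-0.004],[2.4,0,-2.2]],[1,[0.001,-0.0255,-0.003],[2.5,0,-2.2]],[1,[0.002,-0.0255,-0.002],[2.4,0,-2.1]],[1,[0.003,-0.0255,-0.001],[2.5,0,-2.1]],[1,[0.004,-0.0255,0.0005],[2.4,0,-2.2]],[1,[0.005,-0.0255,0.0015],[2.5,0,-2.1]]]'
python3 -m crank '[[1,[0,0,0],[0,0,0]],[1,[0,0,0],[0,0,0]]]'
python3 - <<'E'
from h import *
from bench import vision,robot
s=vision.snapshot('side');pickle.dump(s,open('side4.pkl','wb'));c,L,t=lid(s);p=np.array(robot.get_obs()['tool_pos'])
r=L-p;cc,sn=np.cos(YAW),np.sin(YAW);print(L,'slope',t,'off case axes',cc*r[0]+sn*r[1],-sn*r[0]+cc*r[1],r[2])
for j in((-.10,.102,.15),(-.02,.102,.08),(.036,.102,.05),(.036,.102,.034)): print(j);plan(tcp(*j),48.6,n=1)
E
```

```text
time: 14.15
tool_pos: [0.4378, -0.168, 0.2511]
ee_rot: [-3.141, -0.84, -0.29]
wrist_force: [0.1, -0.8, -2.8]
width: 0.0494
finger_force: 30.0
time: 14.95
tool_pos: [0.4673, 0.0302, 0.274]
ee_rot: [-3.131, -0.829, 0.161]
wrist_force: [0.1, 0.0, -3.6]
width: 0.0494
finger_force: 30.0
time: 15.15
tool_pos: [0.4676, 0.0292, 0.2753]
ee_rot: [-3.133, -0.831, 0.161]
wrist_force: [0.5, 0.1, -2.8]
width: 0.0491
finger_force: 30.0
[0.45973688 0.02807707 0.291728  ] slope [-1.89008249 -1.08238432] off case axes -0.008015540361531705 0.000617892885620707 0.01588247435370177
(-0.1, 0.102, 0.15)
dist mm 86.86684620775495 deg 1.0236315853266347 per row of 1
[-0.0181, -0.0133, 0.0839] [-0.33, 0.96, -0.15]
(-0.02, 0.102, 0.08)
dist mm 191.27454152360048 deg 1.0236315853266347 per row of 1
[-0.0159, -0.0127, 0.1902] [-0.33, 0.96, -0.15]
(0.036, 0.102, 0.05)
dist mm 252.08310338511984 deg 1.0236315853266347 per row of 1
[-0.0004, -0.0124, 0.2518] [-0.33, 0.96, -0.15]
(0.036, 0.102, 0.034)
dist mm 263.12914689475133 deg 1.0236315853266347 per row of 1
[-0.0122, -0.0123, 0.2626] [-0.33, 0.96, -0.15]
```

```bash
python3 -m crank '[[1,[-0.006,-0.0065,0.01],[-0.3,0.9,-0.1]],[1,[-0.006,-0.006,0.02],[0,0,0]],[1,[-0.006,0,0.025],[0,0,0]],[1,[0,0,0.029],[0,0,0]],[1,[0,0,0.029],[0,0,0]],[1,[0,0,0.029],[0,0,0]],[1,[0.002,0,0.025],[0,0,0]],[1,[0,0,0.015],[0,0,0]]]'
python3 - <<'E'
from h import *
from bench import vision,robot
for j in((.036,.102,.05),(.036,.102,.034)): plan(tcp(*j),48.6,n=1)
s=vision.snapshot('side');cv2.imwrite('pics/side4.png',cv2.resize(s['color'][90:340,150:480,::-1],None,fx=2.4,fy=2.4))
E
```

```text
time: 16.0
tool_pos: [0.5905, 0.0613, 0.143]
ee_rot: [-3.14, -0.846, 0.162]
wrist_force: [-0.1, 1.0, -2.8]
width: 0.049
finger_force: 30.0
dist mm 69.96160156587639 deg 0.12877831943198964 per row of 1
[0.0117, -0.0018, 0.069] [0.01, 0.1, -0.08]
dist mm 79.58374397024004 deg 0.12877831943198964 per row of 1
[-0.0003, -0.0018, 0.0796] [0.01, 0.1, -0.08]
```

View pics/side4.png

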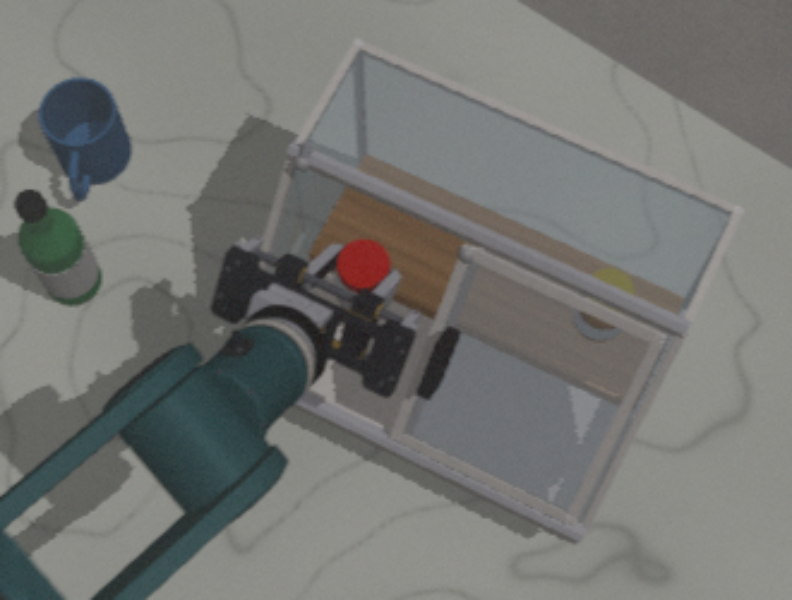

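The jar is heading through the opened half. The gripper's right end (crop 400,360) just clears the open door's stile, so I go on slowly and watch the force.

```bash
python3 -m crank '[[1,[0.003,-0.001,0.015],[0,0,0]],[1,[0.003,-0.001,0.015],[0,0,0]],[1,[0.003,0,0.012],[0,0,0]],[1,[0.003,0,0.008],[0,0,0]],[1,[0,0,0],[0,0,0]]]'
python3 -m crank '[[1,[0,0,0.006],[0,0,0]],[1,[0,0,0.006],[0,0,0]],[1,[0,0,0.004],[0,0,0]],[1,[0,0,0],[0,0,0]]]'
python3 - <<'E'
from h import *
for j in((.036,.102,.04),(.036,.102,.034)): plan(tcp(*j),48.6,n=1)
E
```

```text
time: 16.55
tool_pos: [0.6352, 0.071, 0.1218]
ee_rot: [-3.141, -0.85, 0.163]
wrist_force: [-0.5, -0.2, -2.6]
width: 0.0493
finger_force: 30.0
time: 16.95
tool_pos: [0.647, 0.0737, 0.1115]
ee_rot: [3.141, -0.85, 0.165]
wrist_force: [0.2, 0.1, -2.3]
width: 0.0491
finger_force: 30.0
dist mm 15.674697785351729 deg 0.13128629185332003 per row of 1
[-0.0106, 0.0012, 0.0115] [-0.03, -0.12, 0.03]
dist mm 21.63850508545888 deg 0.13128629185332003 per row of 1
[-0.0151, 0.0012, 0.0154] [-0.03, -0.12, 0.03]
```

```bash
python3 -m crank '[[1,[-0.003,0,0.003],[0,0,0]],[1,[-0.003,0,0.003],[0,0,0]],[1,[-0.0025,0,0.003],[0,0,0]],[1,[-0.0015,0,0.0015],[0,0,0]],[1,[0,0,0],[0,0,0]]]'
python3 -m crank '[[1,[-0.00075,0,0.00066],[0,0,0]],[1,[-0.00075,0,0.00066],[0,0,0]],[1,[0,0,0],[0,0,0]]]'
python3 -m crank '[[1,[-0.00075,0,0.00066],[0,0,0]],[1,[0,0,0],[0,0,0]]]'
```

```text
time: 17.45
tool_pos: [0.648, 0.0738, 0.0969]
ee_rot: [-3.142, -0.85, 0.165]
wrist_force: [-0.5, -1.3, -3.4]
width: 0.0492
finger_force: 30.0
time: 17.75
tool_pos: [0.6484, 0.0739, 0.0958]
ee_rot: [3.141, -0.851, 0.165]
wrist_force: [-0.1, -0.6, -3.2]
width: 0.0494
finger_force: 30.0
time: 17.95
tool_pos: [0.6484, 0.0739, 0.0948]
ee_rot: [3.141, -0.851, 0.165]
wrist_force: [1.4, -1.0, -3.1]
width: 0.0492
finger_force: 30.0
```

```bash
python3 -m crank '[[1,[-0.00075,0,0.00066],[0,0,0]],[1,[-0.00075,0,0.00066],[0,0,0]],[1,[0,0,0],[0,0,0]]]'
python3 -m crank '[[1,[-0.0005,0,0.0005],[0,0,0]],[1,[0,0,0],[0,0,0]]]'
python3 -m crank '[[1,[-0.0005,0,0.0005],[0,0,0]],[1,[0,0,0],[0,0,0]]]'
```

```text
time: 18.25
tool_pos: [0.6484, 0.0739, 0.0931]
ee_rot: [3.142, -0.852, 0.165]
wrist_force: [-3.3, -1.8, -0.6]
width: 0.0495
finger_force: 30.0
time: 18.45
tool_pos: [0.6485, 0.074, 0.0931]
ee_rot: [3.142, -0.852, 0.165]
wrist_force: [-6.4, -3.4, 4.3]
width: 0.0488
finger_force: 30.0
time: 18.65
tool_pos: [0.6486, 0.074, 0.0932]
ee_rot: [-3.142, -0.853, 0.165]
wrist_force: [-12.7, -4.9, 8.5]
width: 0.0492
finger_force: 30.0
```

The resultant (-12.7, -4.9, 8.5) points outward, square to the slope. So the gripper body has probably met the case's sloping edge, rather than the jar meeting the step. I'll back off along the tool and lower the jar along the slope.

```bash
python3 -m crank '[[1,[0,0,-0.001],[0,0,0]],[1,[0,0,-0.001],[0,0,0]],[1,[0,0,0],[0,0,0]]]'
python3 -m crank '[[1,[-0.001,0,0],[0,0,0]],[1,[-0.001,0,0],[0,0,0]],[1,[0,0,0],[0,0,0]]]'
python3 -m crank '[[1,[-0.0007,0,0],[0,0,0]],[1,[0,0,0],[0,0,0]]]'
```

```text
time: 18.95
tool_pos: [0.6468, 0.0736, 0.0924]
ee_rot: [3.141, -0.851, 0.165]
wrist_force: [0.9, 0.1, -2.3]
width: 0.0491
finger_force: 30.0
time: 19.25
tool_pos: [0.646, 0.0735, 0.0915]
ee_rot: [3.141, -0.852, 0.165]
wrist_force: [0.6, 0.2, -2.3]
width: 0.0489
finger_force: 30.0
time: 19.45
tool_pos: [0.6458, 0.0734, 0.0916]
ee_rot: [3.141, -0.853, 0.165]
wrist_force: [1.6, 1.0, -0.3]
width: 0.0492
finger_force: 30.0
```

```bash
python3 -m crank '[[1,[-0.0007,0,0],[0,0,0]],[1,[0,0,0],[0,0,0]]]'
python3 - <<'E'
from h import *
from bench import vision,robot
s=vision.snapshot('side');c,L,t=lid(s);print(L,t)
l=Ro.from_euler('z',-9.4,degrees=True).apply(L-[*C,0]);print('lid in case',l)
E
```

```text
time: 19.65
tool_pos: [0.6456, 0.0734, 0.0915]
ee_rot: [3.141, -0.854, 0.165]
wrist_force: [1.5, 1.4, -0.4]
width: 0.0486
finger_force: 30.0
[0.63702261 0.07238256 0.10801783] [ 0.1163922  -1.08028283]
lid in case [0.03076506 0.10304145 0.10801783]
```

The lid top is at 0.108 m and tilted about 1°, so the jar is on the step. I'm releasing it now.

```bash
python3 -m crank '[[0,[0,0,0],[0,0,0]],[0,[0,0,0],[0,0,0]],[0,[0,0,0],[0,0,0]],[0.15,[0,0,0],[0,0,0]],[0.15,[0,0,-0.005],[0,0,0]],[0.15,[0,0,-0.015],[0,0,0]],[0.15,[0,0,-0.02],[0,0,0]],[0.15,[0,0,-0.02],[0,0,0]]]'
python3 - <<'E'
from h import *
from bench import vision,robot
s=vision.snapshot('side');c,L,t=lid(s);print(L,t)
l=Ro.from_euler('z',-9.4,degrees=True).apply(L-[*C,0]);print('lid in case',l)
cv2.imwrite('pics/side5.png',cv2.resize(s['color'][90:340,150:480,::-1],None,fx=2.4,fy=2.4))
E
```

```text
time: 20.5
tool_pos: [0.5993, 0.0659, 0.1297]
ee_rot: [-3.141, -0.85, 0.165]
wrist_force: [0.2, 0.6, -0.2]
width: 0.0799
finger_force: 0.0
[0.63697081 0.07256503 0.10746816] [-3.94709873 -1.58665471]
lid in case [0.03074376 0.10322993 0.10746816]
```

View pics/side5.png

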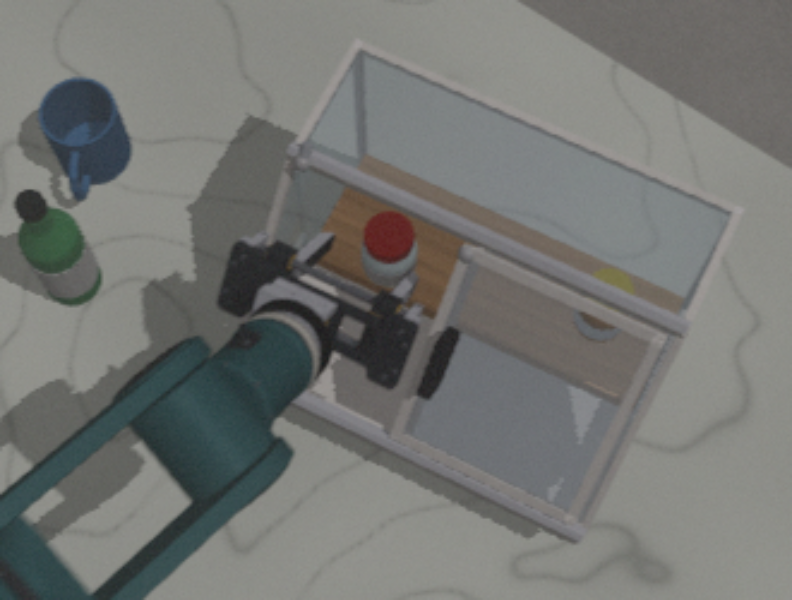

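The jar stands free on the step (lid at crop 388,238), with its centre about 31–33 mm back. I'll nudge it some 8 mm further back with closed fingertips so it is wholly on the step.

```bash
python3 -m crank '[[1,[-0.009,0,-0.02],[0,0,0]],[1,[-0.02,0,-0.005],[0,0,0]],[1,[0,0,0],[0,0,0]],[1,[0,0,0],[0,0,0]],[1,[0,0,0],[0,0,0]],[1,[0,0,0],[0,0,0]],[1,[0,0,0],[0,0,0]],[1,[0,0,0],[0,0,0]]]'
python3 -m crank '[[1,[0,0,0],[0,0,0]],[1,[0,0,0],[0,0,0]],[1,[0,0,0],[0,0,0]],[1,[0,0,0],[0,0,0]],[1,[-0.011,0,0.021],[0,0,0]],[1,[-0.011,0,0.021],[0,0,0]],[1,[-0.011,0,0.021],[0,0,0]],[1,[0,0,0],[0,0,0]]]'
python3 - <<'E'
from h import *
from bench import robot
p=robot.get_obs()['tool_pos'];print(Ro.from_euler('z',-9.4,degrees=True).apply(p-[*C,0]))
E
```

```text
time: 21.35
tool_pos: [0.5631, 0.0598, 0.1244]
ee_rot: [3.142, -0.851, 0.165]
wrist_force: [0.8, 0.2, -0.6]
width: 0.0193
finger_force: 0.0
time: 22.15
tool_pos: [0.5867, 0.0636, 0.0541]
ee_rot: [-3.14, -0.845, 0.163]
wrist_force: [-0.8, -2.9, -0.4]
width: 0.0006
finger_force: 0.0
[-0.02026843  0.10261441  0.05406304]
```

Now I push back 27 mm slowly (fingers at x=-20 → +7 mm).

```bash
python3 -m crank '[[1,[0.005,0,0.0055],[0,0,0]],[1,[0.004,0,0.0045],[0,0,0]],[1,[0.0025,0,0.003],[0,0,0]],[1,[0.002,0,0.0022],[0,0,0]],[1,[0.002,0,0.0022],[0,0,0]],[1,[0.002,0,0.0022],[0,0,0]],[1,[0,0,0],[0,0,0]]]'
python3 - <<'E'
from h import *
from bench import vision,robot
p=robot.get_obs()['tool_pos'];print(Ro.from_euler('z',-9.4,degrees=True).apply(p-[*C,0]))
for n in('side',):
    s=vision.snapshot(n);c,L,t=lid(s);L=onz(s,*c,.109);print(c,t,'lid in case',Ro.from_euler('z',-9.4,degrees=True).apply(L-[*C,0]))
E
```

```text
time: 22.85
tool_pos: [0.6145, 0.0682, 0.0587]
ee_rot: [3.141, -0.852, 0.165]
wrist_force: [-0.3, -1.0, 1.2]
width: 0.0004
finger_force: 0.4
[0.00785805 0.10259397 0.0586869 ]
[392.66086957 413.63478261] [-0.74150357  1.47635744] lid in case [-0.34360683 -0.27381786  0.109     ]
```

```bash
python3 -m crank '[[1,[-0.006,0,-0.007],[0,0,0]],[1,[0,0,-0.02],[0,0,0]],[1,[0,0,-0.03],[0,0,0]],[1,[0,0,-0.035],[0,0,0]],[1,[0,0,-0.035],[0,0,0]],[0,[0,0,-0.035],[0,0,0]],[0,[0,0,-0.02],[0,0,0]],[0,[0,0,0],[0,0,0]]]'
python3 - <<'E'
from h import *
from bench import vision,robot
s=vision.snapshot('side')
h=hsv(s);red=((h[...,0]<6)|(h[...,0]>172))&(h[...,1]>120)&(h[...,2]>70)
for c,st in blobs(red): print(c,st,'case',Ro.from_euler('z',-9.4,degrees=True).apply(onz(s,*c,.109)-[*C,0]))
d=goal(48.6).apply([0,0,1]);g=np.array([.5465,-.0525,.1686])
plan(g-d*.11,48.6,n=1);plan(g,48.6,n=1)
cv2.imwrite('pics/side6.png',cv2.resize(s['color'][90:340,150:480,::-1],None,fx=2.4,fy=2.4))
E
```

```text
time: 23.7
tool_pos: [0.4749, 0.0446, 0.1767]
ee_rot: [3.137, -0.857, 0.167]
wrist_force: [1.3, -0.4, 0.0]
width: 0.0209
finger_force: 0.0
[312.9, 185.7] [303, 176, 21, 20, 309] case [0.03676489 0.1020429  0.109     ]
[392.7, 413.6] [384, 405, 18, 18, 251] case [-0.34350852 -0.27386106  0.109     ]
dist mm 129.53994733213418 deg 0.3744680564533859 per row of 1
[0.0317, 0.1078, -0.0645] [0.07, -0.36, 0.06]
dist mm 120.89917943775721 deg 0.3744680564533859 per row of 1
[0.031, 0.1076, 0.0455] [0.07, -0.36, 0.06]
```

View pics/side6.png

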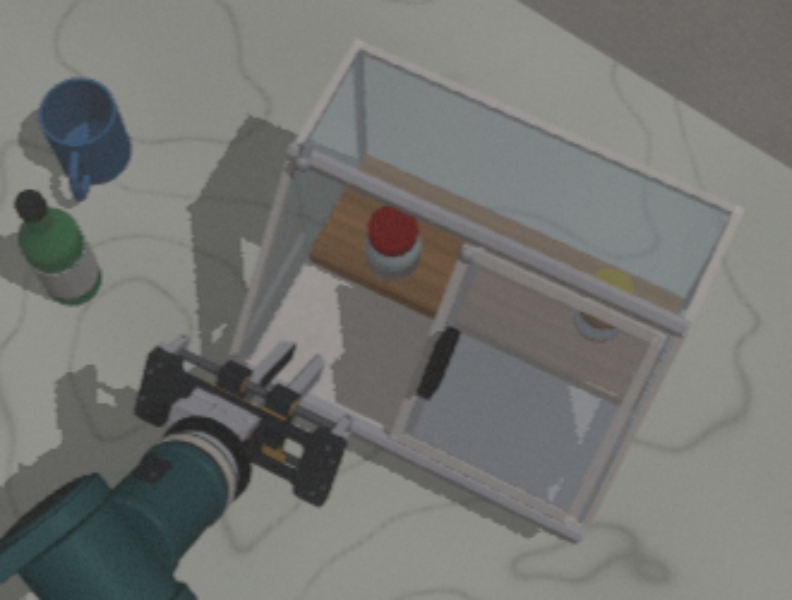

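The jar stands upright, wholly on the step (lid at crop 392,232), and the case hasn't moved. Back to the handle (crop 440,362) to shut the door.

```bash
python3 -m crank '[[0,[0.01,0,-0.035],[0,-0.4,0]],[0,[0.012,0.005,-0.03],[0,0,0]],[0,[0.01,0.03,0],[0,0,0]],[0,[0,0.035,0],[0,0,0]],[0,[0,0.03,0],[0,0,0]],[0,[0,0.008,0],[0,0,0]],[0,[0,0,0],[0,0,0]]]'
python3 - <<'E'
from h import *
g=np.array([.5465,-.0525,.1686]);plan(g,48.6,n=1)
E
```

```text
time: 24.45
tool_pos: [0.4885, -0.0674, 0.2367]
ee_rot: [-3.132, -0.828, 0.158]
wrist_force: [0.1, -0.1, -0.3]
width: 0.0809
finger_force: 0.0
dist mm 90.67441991553085 deg 1.221187712627058 per row of 1
[-0.0098, -0.0047, 0.09] [-0.31, 1.16, -0.22]
```

```bash
python3 -m crank '[[0,[-0.005,-0.003,0.01],[-0.3,1.1,-0.2]],[0,[-0.005,-0.002,0.02],[0,0,0]],[0,[0,0,0.025],[0,0,0]],[0,[0,0,0.02],[0,0,0]],[0,[0,0,0.01],[0,0,0]],[0,[0,0,0.005],[0,0,0]],[1,[0,0,0],[0,0,0]],[1,[0,0,0],[0,0,0]]]'
python3 -m crank '[[1,[0,0,0],[0,0,0]],[1,[0,0,0],[0,0,0]],[1,[0,0,0],[0,0,0]],[1,[0,0,0],[0,0,0]],[1,[0,0,0],[0,0,0]],[1,[0,0,0],[0,0,0]],[1,[0,0,0],[0,0,0]],[1,[0,0,0],[0,0,0]]]'
```

```text
time: 25.25
tool_pos: [0.5477, -0.0515, 0.1729]
ee_rot: [3.135, -0.851, 0.171]
wrist_force: [-0.4, -1.6, 0.4]
width: 0.0816
finger_force: 0.0
time: 26.05
tool_pos: [0.5477, -0.0518, 0.1721]
ee_rot: [3.136, -0.85, 0.17]
wrist_force: [0.2, -1.2, -1.2]
width: 0.0178
finger_force: 0.6
```

```bash
python3 -m crank '[[1,[0,0,0],[0,0,0]],[1,[0,0,0],[0,0,0]],[1,[0,0,0],[0,0,0]]]'
```

```text
time: 26.35
tool_pos: [0.5477, -0.0519, 0.1721]
ee_rot: [3.136, -0.851, 0.17]
wrist_force: [1.0, -1.4, 0.1]
width: 0.0139
finger_force: 30.0
```

```bash
python3 -m crank '[[1,[0,-0.006,0],[0,0,0]],[1,[0,-0.018,0],[0,0,0]],[1,[0,-0.022,0],[0,0,0]],[1,[0,-0.022,0],[0,0,0]],[1,[0,-0.022,0],[0,0,0]],[1,[0,-0.022,0],[0,0,0]],[1,[0,-0.018,0],[0,0,0]],[1,[0,-0.01,0],[0,0,0]]]'
python3 -m crank '[[1,[0,-0.005,0],[0,0,0]],[1,[0,-0.005,0],[0,0,0]],[1,[0,-0.005,0],[0,0,0]],[1,[0,-0.005,0],[0,0,0]],[1,[0,-0.005,0],[0,0,0]],[1,[0,-0.004,0],[0,0,0]],[1,[0,0,0],[0,0,0]]]'
```

```text
time: 27.15
tool_pos: [0.5242, 0.0881, 0.1721]
ee_rot: [3.137, -0.852, 0.172]
wrist_force: [3.5, -1.7, -1.4]
width: 0.0137
finger_force: 30.0
time: 27.85
tool_pos: [0.5196, 0.1159, 0.172]
ee_rot: [3.138, -0.851, 0.17]
wrist_force: [-6.7, 1.8, 6.3]
width: 0.0135
finger_force: 30.0
```

```bash
python3 -m crank '[[1,[0,-0.001,-0.001],[0,0,0]],[1,[0,-0.001,0],[0,0,0]],[1,[0,0,0],[0,0,0]]]'
python3 -m crank '[[1,[0,-0.001,0],[0,0,0]],[1,[0,0,0],[0,0,0]]]'
python3 -m crank '[[1,[0,-0.0007,0],[0,0,0]],[1,[0,0,0],[0,0,0]]]'
```

```text
time: 28.15
tool_pos: [0.5192, 0.1169, 0.1721]
ee_rot: [3.137, -0.852, 0.169]
wrist_force: [7.0, 1.6, -2.0]
width: 0.0136
finger_force: 30.0
time: 28.35
tool_pos: [0.5191, 0.1176, 0.1721]
ee_rot: [3.136, -0.851, 0.17]
wrist_force: [6.7, -0.4, -1.7]
width: 0.014
finger_force: 30.0
time: 28.55
tool_pos: [0.519, 0.1181, 0.1721]
ee_rot: [3.136, -0.851, 0.17]
wrist_force: [7.5, 0.2, -1.4]
width: 0.0137
finger_force: 30.0
```

```bash
python3 -m crank '[[1,[0,-0.001,0],[0,0,0]],[1,[0,0,0],[0,0,0]]]'
python3 -m crank '[[1,[0,-0.001,0],[0,0,0]],[1,[0,0,0],[0,0,0]]]'
```

```text
time: 28.75
tool_pos: [0.5189, 0.1187, 0.1721]
ee_rot: [3.134, -0.851, 0.17]
wrist_force: [6.7, -2.8, -1.8]
width: 0.0136
finger_force: 30.0
time: 28.95
tool_pos: [0.5189, 0.1186, 0.1721]
ee_rot: [3.131, -0.851, 0.172]
wrist_force: [6.1, -7.0, -1.7]
width: 0.0133
finger_force: 30.0
```

The door is at its stop. I release, back off and check.

```bash
python3 -m crank '[[0,[0,0.0015,0],[0,0,0]],[0,[0,0,0],[0,0,0]],[0,[0,0,0],[0,0,0]],[0,[0,0,0],[0,0,0]],[0,[0,0,-0.01],[0,0,0]],[0,[0,0,-0.025],[0,0,0]],[0,[0,0,-0.035],[0,0,0]],[0,[0,0,-0.04],[0,0,0]]]'
python3 -m crank '[[0,[0,0,-0.035],[0,0,0]],[0,[0,0,-0.035],[0,0,0]],[0,[0,0,-0.02],[0,0,0]],[0,[0,0,0],[0,0,0]],[0,[0,0,0],[0,0,0]]]'
python3 - <<'E'
from h import *
from bench import vision,robot
s=vision.snapshot('side');S0=pickle.load(open('side.pkl','rb'))
for s_ in(S0,s):
    h=hsv(s_);bl=(h[...,2]<45);bl[:,:240]=0;bl[:185]=0;bl[240:]=0;bl[:,330:]=0
    for c,st in blobs(bl): print('black',c,st)
red=((h[...,0]<6)|(h[...,0]>172))&(h[...,1]>120)&(h[...,2]>60)
for c,st in blobs(red): print('red',c,st,'case',Ro.from_euler('z',-9.4,degrees=True).apply(onz(s,*c,.109)-[*C,0]))
cv2.imwrite('pics/side7.png',cv2.resize(s['color'][90:340,150:480,::-1],None,fx=2.4,fy=2.4))
E
```

```text
time: 29.75
tool_pos: [0.4532, 0.1116, 0.2429]
ee_rot: [3.134, -0.833, 0.169]
wrist_force: [-0.8, -2.2, 2.0]
width: 0.0741
finger_force: 0.0
time: 30.25
tool_pos: [0.4355, 0.1215, 0.3093]
ee_rot: [3.123, -0.804, 0.17]
wrist_force: [-0.1, 0.1, -0.5]
width: 0.0938
finger_force: 0.0
black [272.3, 211.5] [264, 199, 16, 27, 167]
black [260.6, 206.3] [254, 194, 15, 27, 188]
red [392.7, 413.6] [384, 405, 18, 18, 251] case [-0.34350852 -0.27386106  0.109     ]
```

View pics/side7.png

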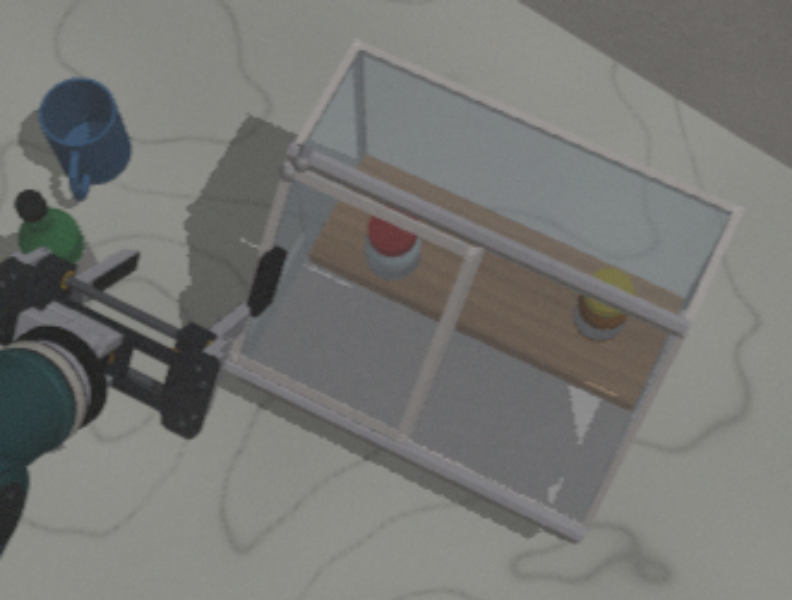

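The door is shut (handle at crop 267,282, about 31 mm left of where it started), the jar is upright on the step, and the gripper is clear of everything.

```bash
python3 -c "
from bench import robot
print(robot.close_job())"
```

```text
the job is handed in; nothing more can be done
None
```

I handed the job in at about 30 s (72 s limit): door at its shut stop, jam jar upright and wholly on the step, and the case, oil bottle, mug and honey jar unmoved in the last picture; no verdict came back.

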